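# Tare an empty filter case on the laboratory balance

## Robot

A 6-joint arm with a two-finger parallel gripper is mounted at the origin on a cart in front of the work surface, level with it; the furniture and walls round the work are solid. World frame = base frame: x ahead of the robot, y to its left, z up, the work surface at z = 0. Lengths are in m, angles in rad, forces in N, time in s.
With the tool pointing down it reaches from about 0.35 to 0.775 m from the base axis. Payload 7.3 kg.
Tool frame: the origin (TCP) lies midway between the tips of the shut fingers; the grasp point (between the pads) lies 19 mm behind it (manip.grip_point_offset is the distance from the TCP to the grasp point, in m); z points along the fingers, y is the line along which they close (so a half turn about z gives the same grasp; the last joint's range is limited). The gripper opens to 92 mm and grips with 3 to 60 N. Pads are 19 mm wide; open, the fingers measure 130 mm over their backs; the gripper's body (75 mm by 190 mm) begins 47 mm behind the grasp point.
Start: joints at [-1.432, 0.342, 1.524, -0, 1.275, -0.146], TCP at [0.148, -0.504, 0.227] pointing down, gripper open.
Joint ranges: [-2.53, 2.53], [-0.77, 2.02], [0.04, 2.7], [-1, 4.14], [0.28, 2.66], [-3.11, 3.11]. Speed limits (rad/s): [2.57, 2.57, 3.14, 3.14, 3.14, 3.14].

## Interface

Orientations are given as a rotation vector (axis times angle).
In Python, from workcell import manip, cam, monitor gives the robot as it stands (manip), with the cameras (cam) and the readings (monitor).
- The arm moves only by the tool nudge_tcp, called after "Request:" as name(argument=value, ...), one argument or row to a line, values as JSON. Schema: {"type":"object","properties":{"ticks":{"type":"array","items":{"type":"array","items":{"type":"number"},"minItems":4,"maxItems":4},"minItems":1,"maxItems":5},"aperture":{"type":"number"},"only":{"type":"string"},"quiet":{"type":"boolean"},"lines":{"type":"string"}},"required":["ticks"],"additionalProperties":false}. ticks is a list of rows, 1 to 5 of them, each of 4 numbers: dx, dy, dz in shares of 0.6 m (1.0 is 0.6 m), then a turn about the tool's z in fractions of the full range, 1 being 90 degrees; each row shifts and turns the commanded pose from where the row before left it, along the tool's axes as they then stand; what a row does not reach is not made up. A row lasts 1/8 s, in which the tool goes at most 0.0625 m and 0.188 rad, less where a joint would pass 70% of its speed; a pose out of reach is approached as far as the arm can. aperture is the finger opening in m, set as the call begins (left out keeps the last). The fingers move at their own pace and stop on an object; the grip force is fixed at half the most. Time passes only in rows, so rows that do not move let the fingers close. The tool returns the time, the measured TCP pose, the force, the opening and the grip force at its end. only (a regular expression) keeps the lines of the reply that match it, lines (a string "A,B") keeps lines A to B, and quiet returns only ok. Input that does not fit is refused with a message, and nothing moves.
- monitor.get_state(): the state, without advancing time (a new reading comes with each control period).
- cam.grab_frame(name): name is "scene" or "top"; returns a dict with "color" (384x512x3 uint8, red, green, blue), "camera_matrix" (3x3 intrinsics, pixels), "world_from_camera" (4x4, takes a point from camera to world coordinates). Camera axes: x right, y down, z forward; pixel columns grow to the right and rows downward; lengths in m; the calibration is good to about 2 mm. A picture is of the moment at which its call begins. There is no depth.
- manip.finish_job(): hands the job in; it is judged then, once.
The state is a dict: "clock": time; "qpos": joint angles; "joint_vel": joint speeds; "effort": joint torques, N m; "eef_pos": TCP position; "orientation": TCP orientation; "contact_force": force on the tool from outside, world axes, zero at the start; "moment": the same for the moment, N m; "opening": finger opening in m; "finger_force": force on a finger pad.
Only numpy, scipy, OpenCV 4.12 (cv2) and the standard library are available. Lean on these libraries where they do the work, as an engineer would, in place of code of your own. Each camera call takes 0.05 s, during which the arm holds its last target. There are 200 camera calls.

## Task

Tare an empty case for weighing: draw the lowest flat case, the one that juts out, from the foot of the magazine while the others stay inside and sink down, set it down gently in the middle of the balance's round steel pan and let go. Then press the long tare key on the balance's tilted front panel with about 9 N for a full second (it answers at 6 N, and more than 13 N ruins the membrane), and release it. Do not touch the three small round keys, and leave the other things on the bench where they stand.

Things in the scene. Friction and masses are not known exactly. Their poses are not given: they have to be found in the camera images.
- case_0: Lowest of three equal flat clear cases stacked in the magazine: 75 long (its y), 52 wide (x), 18 high, about 50 g; origin: centre of its underside. Its end juts 23 to 27 mm out under the magazine's lips, overhanging 12 mm above the bench, sides bare over 46 mm: pinch it across the 52 mm there. The magazine rises to 72 mm right behind that end: keep the gripper's body clear of it.
- case_1: The second case, lying on the lowest one, same size and axes; it sinks 18 mm onto the magazine's floor once the lowest is out.
- case_2: The top case, same size and axes.
- magazine: Fixed aluminium gravity magazine, 88 x 62, 72 high. Origin: centre of underside; cases are drawn straight out along its -x. Floor 12 above the bench, from x = -40 to 39; pocket 79 (x) by 56 (y), walls 3 thick. Front lips, outer face x = -42.5, begin 23 above the floor: one case of 18 passes, the next is held. Side walls begin at x = -19.5 up to 45 above the bench, above that at x = -42.5.
- balance: Laboratory balance, fixed on the bench: white housing on a grey tray, 226 x 190 mm, housing top 60 above the bench. Origin: under the centre of the pan, at bench height; its front (operating panel) faces its -x and reaches to x = -153, its back to x = 73; z up.
- weigh_pan: Round stainless weighing pan, diameter 130, 4 thick, on the balance. Origin: centre of its top surface, 74 above the bench; z up. It is sprung: it gives 1 mm for every 3 N, at most 4 mm; a force above 12 N between case and pan overloads it.
- panel (a joint): Tilt of the balance's front operating panel about its rear edge, rad: 0 is level, greater means that the front edge is lower, so that it looks more toward the balance's front. It differs between starts; the hinge is stiff and does not yield to a press.
- tare_key: Tare key, the only long key: 46 (y) x 20 (x) mm, right on the panel as seen from the front, 3.5 proud of it. Origin: centre of its top face; z is its outward normal (up and toward the front). Pressed along -z: travel under 1 mm, moves from about 1 N and stiffens by 25 N per mm. Answers to more than 6 N from a fingertip kept up 0.6 s; ruined above 13 N. No other key within 40 mm of its edge.
- small_keys: Three small round keys (diameter 13, 3 mm proud) in a row near the panel's front edge, not to be touched. Origin: middle of the panel's rear (hinge) edge on its surface, axes as the tare key's; the keys are at x = -62, y = 16, 44 and 72 mm, the tare key's centre at x = -43, y = -56.
- vial: Bystander: capped clear glass vial, diameter 42, 72 high, standing between balance and magazine. Origin: centre of its underside.
- tube: Bystander: capped centrifuge tube, 99 long, diameter 21, lying between balance and magazine. Origin: centre of its underside.
- amber_bottle: Bystander: amber bottle with a blue cap, diameter 56, 103 high, at the left front. Origin: centre of its underside.
- wash_bottle: Bystander: white wash bottle with a bent spout, 60 x 86, 187 high, at the left back. Origin: centre of its underside.

How it is judged:
By the outcome, as a careful person would: the job done as asked, in the order asked, and still so for the second after the job is handed in, with the robot touching nothing.
It also fails if it takes over 64 s, if anything falls off the work surface, if the arm or the gripper's body presses on something with over 40 N, if the wrist force passes 120 N, or if a joint passes its speed limit or range.

## Working session

There is one attempt and no reset: what is moved stays moved. The work goes in short steps, Python scripts to look and compute and a tool call to move; the robot and the scene stay as the last step left them, time stands still between calls to the robot, and variables do not carry over. Pictures are saved under pics/ and viewed, at most 10 in all, crops included, and the job is handed in when it is done.

```bash
ls; mkdir -p pics
```

Run:
```python
from workcell import manip, cam, monitor
import cv2,numpy as np
np.set_printoptions(suppress=True,precision=4)
for n in("scene","top"):
    f=cam.grab_frame(n);cv2.imwrite(f"pics/{n}0.png",f["color"][:,:,::-1]);print(n,f["camera_matrix"],f["world_from_camera"])
print(monitor.get_state(),manip.grip_point_offset)
```

Run:
```python
import cv2
for n in("scene","top"):
    i=cv2.imread(f"pics/{n}0.png");cv2.imwrite(f"pics/{n}0b.png",cv2.resize(i,(800,600),interpolation=cv2.INTER_CUBIC))
```

```text
(no output)
```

View pics/scene0b.png

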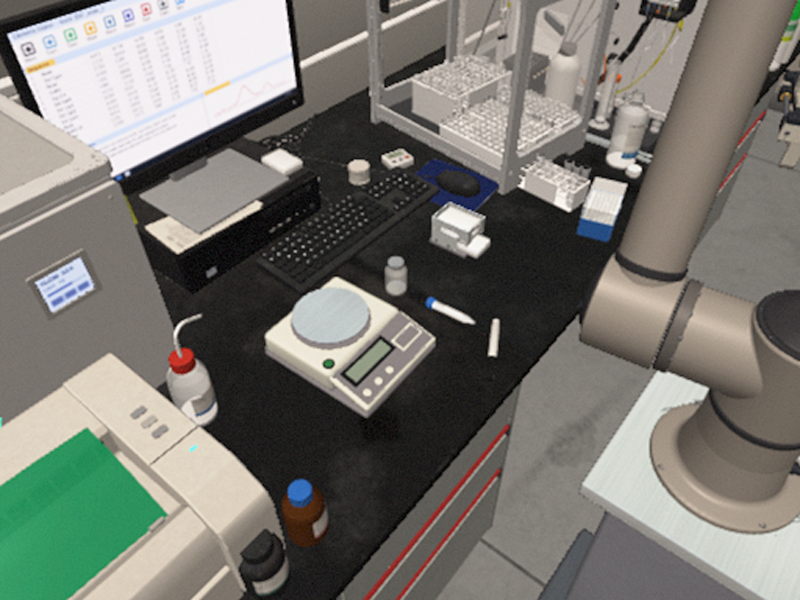

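View pics/top0b.png

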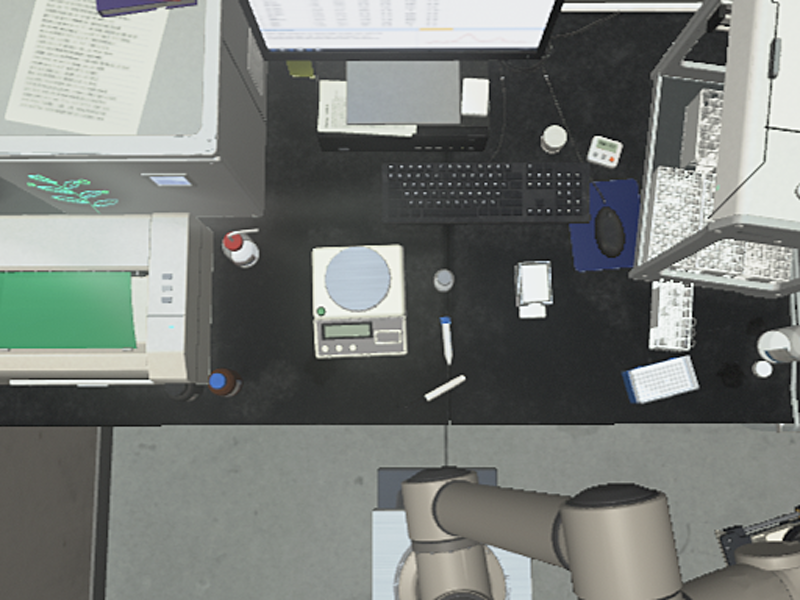

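Scene view: balance at (350,340), magazine at (458,230) with its case jutting toward the robot. Top view: balance pan at (358,278), magazine at (534,285), case end at (532,311), vial at (444,280), tube at (446,340). Next I'll look at enlarged crops.

Run:
```python
import cv2,numpy as np
s=cv2.imread("pics/scene0.png");t=cv2.imread("pics/top0.png")
def crop(i,c,r,w,h,k,step):
    o=cv2.resize(i[r:r+h,c:c+w],None,fx=k,fy=k,interpolation=cv2.INTER_CUBIC)
    for x in range(0,w,step):
        cv2.line(o,(x*k,0),(x*k,5),(0,0,255),1);cv2.putText(o,str(c+x),(x*k,15),0,.35,(0,255,255),1)
    for y in range(0,h,step):
        cv2.line(o,(0,y*k),(5,y*k),(0,0,255),1);cv2.putText(o,str(r+y),(6,y*k+4),0,.35,(0,255,255),1)
    return o
a=crop(s,270,122,50,50,8,5);b=crop(t,320,160,50,50,8,5)
cv2.imwrite("pics/mag.png",np.hstack([a,b]))
a=crop(s,165,170,120,100,5,10);b=crop(t,194,150,74,100,5,10)[:, :200*1]
cv2.imwrite("pics/balS.png",a)
cv2.imwrite("pics/balT.png",crop(t,194,150,74,84,7,10))
```

```text
(no output)
```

View pics/mag.png

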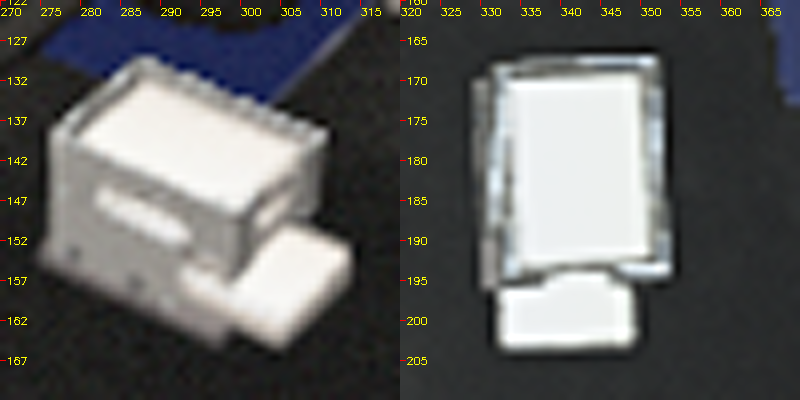

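View pics/balS.png

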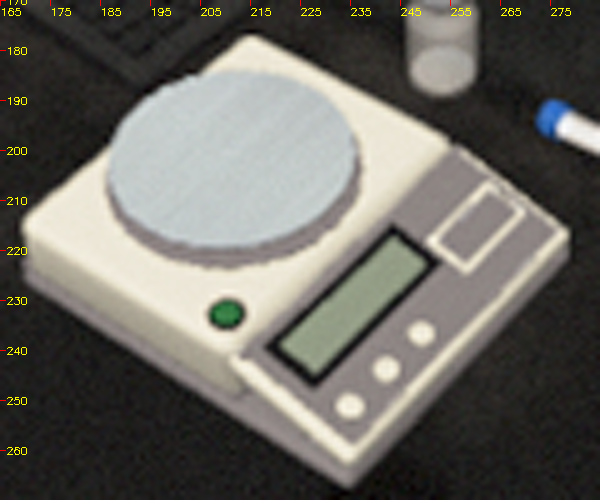

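View pics/balT.png

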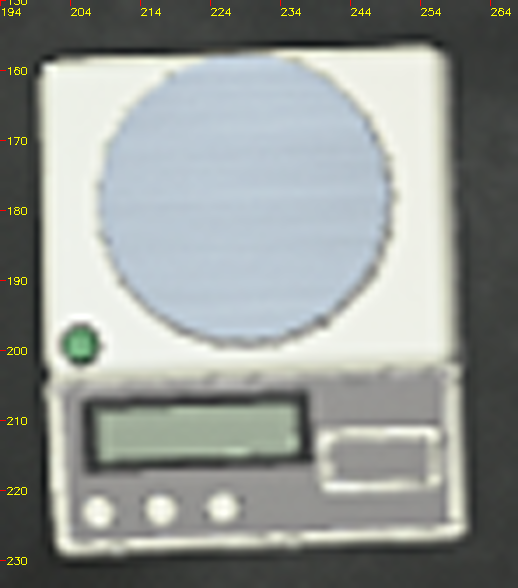

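Crop readings:
- Magazine and case: the case end's top corners are at (305,162) and (313,153) in the scene view, and at (332,203) and (349,203) in the top view.
- Pan centre: about (211,201) in the scene view and (228.5,178) in the top view.
- Keys: the tare key's outline and the three round keys can be read in both views.

Next I'll fit the poses to these points.

Create fit.py:
```python
import numpy as np
from scipy.optimize import least_squares
from scipy.spatial.transform import Rotation as R
np.set_printoptions(suppress=True,precision=4)
K={'s':(401.4455,255.0168,191.9249),'t':(467.4112,259.9637,197.7205)}
T={'s':np.array([[-.7754,-.4372,.4556,.0556],[-.6314,.5446,-.5521,.6802],[-.0067,-.7158,-.6983,.8194]]),
't':np.array([[-.0043,-.9921,.1257,.3671],[-1,.0045,.0017,.086],[-.0023,-.1257,-.9921,1.5153]])}
def proj(c,P):
    p=(np.atleast_2d(P)-T[c][:,3])@T[c][:,:3];f,u,v=K[c]
    return np.c_[f*p[:,0]/p[:,2]+u,f*p[:,1]/p[:,2]+v]
def cp(a,c,r,k): return (np.array(a)+.5)/k-.5+[c,r]
def tri(a,b):
    return np.array([least_squares(lambda X:np.r_[(proj('s',X)-p).ravel(),(proj('t',X)-q).ravel()],[.45,0,.05]).x for p,q in zip(a,b)])
```

Run:
```python
from fit import *
ms=cp([(280,325),(350,248)],270,122,8);mt=cp([(99,345),(233,345)],320,160,8)
print("case end top corners",tri(ms,mt))
ms=cp([(52,135),(148,58),(325,132),(237,212)],270,122,8)
mt=cp([(107,280),(92,70),(258,58),(270,273)],320,160,8)
Q=tri(ms,mt);print("mag top corners L-front?",Q)
# pan via circle fit (ellipse extents)
s=cp([(107,0),(358,0),(0,70),(0,247)],165,170,5);t=cp([(98,0),(392,0),(0,52),(0,348)],194,150,7)
a=np.linspace(0,2*np.pi,721)
def res(p):
    C=np.c_[p[0]+.065*np.cos(a),p[1]+.065*np.sin(a),0*a+p[2]];r=[]
    for c,m in(('s',s),('t',t)):
        q=proj(c,C);r+=[q[:,0].min()-m[0,0],q[:,0].max()-m[1,0],q[:,1].min()-m[2,1],q[:,1].max()-m[3,1]]
    return np.array(r)
o=least_squares(res,[.5,.15,.07]);print("pan",o.x,o.fun)
ks=cp([(490,180),(525,212),(467,272),(428,240),(350,406),(386,370),(421,334)],165,170,5)
kt=cp([(438,428),(442,488),(322,494),(318,432),(99,513),(161,510),(221,507)],194,150,7)
M=np.array([(-33,-79,3.5),(-53,-79,3.5),(-53,-33,3.5),(-33,-33,3.5),(-62,72,3),(-62,44,3),(-62,16,3)])/1000
def pose(p): return R.from_euler('ZY',[p[3],-p[4]])
f=lambda p:np.r_[(proj('s',pose(p).apply(M)+p[:3])-ks).ravel(),(proj('t',pose(p).apply(M)+p[:3])-kt).ravel()]
o=least_squares(f,[.4,.15,.06,0,.2]);p=o.x
print("panel",p,"rms",np.sqrt(np.mean(o.fun**2)),np.sqrt(np.diag(np.linalg.inv(o.jac.T@o.jac)))*.4)
print(o.fun.reshape(2,7,2))
print("key",pose(p).apply([-.043,-.056,.0035])+p[:3],"n",pose(p).apply([0,0,1]))
print(tri(ks,kt))
from workcell import manip, cam, monitor
s=monitor.get_state();print(R.from_rotvec(s['orientation']).as_matrix(),s['eef_pos'])
```

```text
case end top corners [[ 0.5379 -0.1425  0.0261]
 [ 0.5388 -0.1945  0.0304]]
mag top corners L-front? [[ 0.5864 -0.1155  0.1033]
 [ 0.6189 -0.1357  0.12  ]
 [ 0.6193 -0.2254  0.0377]
 [ 0.582  -0.206   0.0176]]
pan [0.612  0.1864 0.0728] [ 0.0096 -0.1959 -0.177   0.0428  0.2573 -0.1872  0.7613 -0.5108]
panel [0.5368 0.184  0.0553 0.0335 0.2895] rms 0.923519229947299 [0.0008 0.0005 0.003  0.0057 0.0574]
[[[-0.3325  1.5242]
  [-1.4934 -0.213 ]
  [-0.3997 -1.7004]
  [ 1.4587 -0.1253]
  [-0.3297  0.0753]
  [-0.2962 -0.0468]
  [-0.292   0.0633]]

 [[-0.9857  1.5409]
  [-1.3131 -0.8149]
  [ 1.2651 -1.1213]
  [ 1.5603  1.521 ]
  [ 0.0413  0.1749]
  [ 0.0413  0.2683]
  [ 0.3261  0.3619]]]
key [0.4964 0.1266 0.0464] n [-0.2853 -0.0095  0.9584]
[[0.5103 0.0999 0.0497]
 [0.4855 0.0993 0.0408]
 [0.4822 0.153  0.0431]
 [0.5085 0.1537 0.0501]
 [0.474  0.2535 0.0406]
 [0.4752 0.2256 0.04  ]
 [0.4759 0.1981 0.0411]]
[[ 0.9597  0.281  -0.0002]
 [ 0.281  -0.9597  0.0014]
 [ 0.0002 -0.0014 -1.    ]] [ 0.1475 -0.5035  0.2261]
```

Run:
```python
from fit import *
import cv2
ms=cp([(52,135),(148,58),(325,132),(237,212)],270,122,8)
mt=cp([(92,70),(258,58),(270,273),(107,280)],320,160,8)
Q=tri(ms,mt);print(Q,"yaws",[np.arctan2(*(Q[i]-Q[j])[[1,0]]) for i,j in((0,3),(1,2))], np.arctan2(-(Q[3]-Q[2])[0],(Q[3]-Q[2])[1]),np.arctan2(-(Q[0]-Q[1])[0],(Q[0]-Q[1])[1]))
g=cv2.cvtColor(cv2.imread("pics/top0.png"),6).astype(float)
# case edges in top image, half-level crossings per row / column
def back(uv,z):
    f,u,v=K['t'];d=T['t'][:,:3]@np.array([(uv[0]-u)/f,(uv[1]-v)/f,1]);o=T['t'][:,3];return (o+d*(z-o[2])/d[2])[:2]
def cross(l,x0):
    i=np.where((l[:-1]-140)*(l[1:]-140)<0)[0];return [x0+k+(140-l[k])/(l[k+1]-l[k]) for k in i]
for r in range(195,203):
    c=cross(g[r,324:358],324);print(r,np.round(c,2),[back((x,r),.030) for x in(c[0],c[-1])])
for c in range(333,349,2):
    e=cross(g[197:210,c],197);print(c,np.round(e,2),[back((c,y),.03) for y in e])
```

```text
[[ 0.642  -0.1349  0.0718]
 [ 0.6457 -0.2012  0.0695]
 [ 0.5612 -0.2024  0.0715]
 [ 0.5586 -0.1388  0.0727]] yaws [np.float64(0.04624387120927353), np.float64(0.014707082250130907)] 0.04222652779571926 0.05650962861651142
195 [330.67 331.23 337.09 347.49] [array([ 0.563, -0.138]), array([ 0.5628, -0.1919])]
196 [331.76 348.45] [array([ 0.5598, -0.1415]), array([ 0.5595, -0.1949])]
197 [331.79 348.61] [array([ 0.5566, -0.1415]), array([ 0.5563, -0.1953])]
198 [332.05 348.62] [array([ 0.5533, -0.1422]), array([ 0.5531, -0.1953])]
199 [331.88 348.68] [array([ 0.5501, -0.1416]), array([ 0.5499, -0.1954])]
200 [331.84 348.7 ] [array([ 0.5469, -0.1414]), array([ 0.5466, -0.1953])]
201 [331.86 348.94] [array([ 0.5437, -0.1414]), array([ 0.5434, -0.196 ])]
202 [331.96 348.51] [array([ 0.5404, -0.1417]), array([ 0.5402, -0.1946])]
333 [202.95] [array([ 0.5374, -0.1449])]
335 [203.05] [array([ 0.537 , -0.1513])]
337 [202.96] [array([ 0.5373, -0.1577])]
339 [202.95] [array([ 0.5373, -0.1641])]
341 [202.94] [array([ 0.5373, -0.1705])]
343 [202.75] [array([ 0.5379, -0.1769])]
345 [202.66] [array([ 0.5381, -0.1833])]
347 [202.72] [array([ 0.5379, -0.1897])]
```

The manual's scale: shifts go in shares of 0.6 m and turns go in shares of 90 degrees. Converting my numbers, 0.041 m is 0.0683, -0.0322 m is -0.0537, 0.1275 rad is 0.0812.

Request:
nudge_tcp(
  ticks=[
    [0,0,0,0.0812],
    [0,0,0,0.0812],
    [0.0683,-0.0537,0,0],
    [0.0683,-0.0537,0,0],
    [0.0683,-0.0537,0,0],
  ],
  aperture=0.092,
)

```text
clock: 0.72
eef_pos: [0.2685, -0.4024, 0.2264]
orientation: [-3.141, -0.046, 0.0]
contact_force: [1.2, -0.0, -0.0]
opening: 0.0918
finger_force: 0.0
```

Request:
nudge_tcp(
  ticks=[
    [0.0683,-0.0537,0,0],
    [0.0683,-0.0537,0,0],
    [0.0683,-0.0537,0,0],
    [0.0683,-0.0537,0,0],
    [0.0683,-0.0537,0,0],
  ],
)

```text
clock: 1.35
eef_pos: [0.4687, -0.2352, 0.2264]
orientation: [-3.141, -0.047, 0.001]
contact_force: [0.3, -0.2, -1.3]
opening: 0.0921
finger_force: 0.0
```

Request:
nudge_tcp(
  ticks=[
    [0.0333,-0.0268,0,0],
    [0.0333,-0.0268,0,0],
    [0,0,0.05,0],
    [0,0,0.05,0],
    [0,0,0,0],
  ],
)

```text
clock: 1.98
eef_pos: [0.5053, -0.2023, 0.1645]
orientation: [-3.138, -0.047, 0.008]
contact_force: [-0.5, -0.8, -0.1]
opening: 0.0919
finger_force: 0.0
```

Request:
nudge_tcp(
  ticks=[
    [0,0,0,0],
    [0,0,0,0],
  ],
)

```text
clock: 2.22
eef_pos: [0.5074, -0.2037, 0.1681]
orientation: [3.14, 0.047, 0.003]
contact_force: [-0.7, 0.2, -0.1]
opening: 0.0921
finger_force: 0.0
```

Scaled: 0.04 m is 0.0667, 0.0203 m is 0.0338.

Request:
nudge_tcp(
  ticks=[
    [0.0338,-0.0278,0,0],
    [0.0338,-0.0278,0,0],
    [0,0,0.0667,0],
    [0,0,0.0667,0],
    [0,0,0,0],
  ],
)

```text
clock: 2.85
eef_pos: [0.5449, -0.168, 0.085]
orientation: [-3.139, -0.047, 0.007]
contact_force: [-0.3, -0.2, -0.3]
opening: 0.0922
finger_force: 0.0
```

Request:
nudge_tcp(
  ticks=[
    [0,0,0,0],
    [0,0,0,0],
  ],
)

```text
clock: 3.1
eef_pos: [0.5475, -0.1693, 0.0889]
orientation: [3.14, 0.046, 0.006]
contact_force: [0.6, 0.4, -0.0]
opening: 0.092
finger_force: 0.0
```

Run:
```python
from workcell import manip, cam, monitor
import cv2,numpy as np
from fit import *
f=cam.grab_frame("top")["color"][:,:,::-1];s=cam.grab_frame("scene")["color"][:,:,::-1]
a=cv2.resize(s[100:180,245:325],(400,400),interpolation=2);b=cv2.resize(f[140:220,300:380],(400,400),interpolation=2)
cv2.imwrite("pics/g1.png",np.hstack([a,b]))
st=monitor.get_state();print(st['eef_pos'],R.from_rotvec(st['orientation']).as_matrix())
```

```text
[ 0.5471 -0.1691  0.0883] [[ 0.9996  0.0297  0.0025]
 [ 0.0297 -0.9996 -0.0013]
 [ 0.0025  0.0014 -1.    ]]
```

View pics/g1.png

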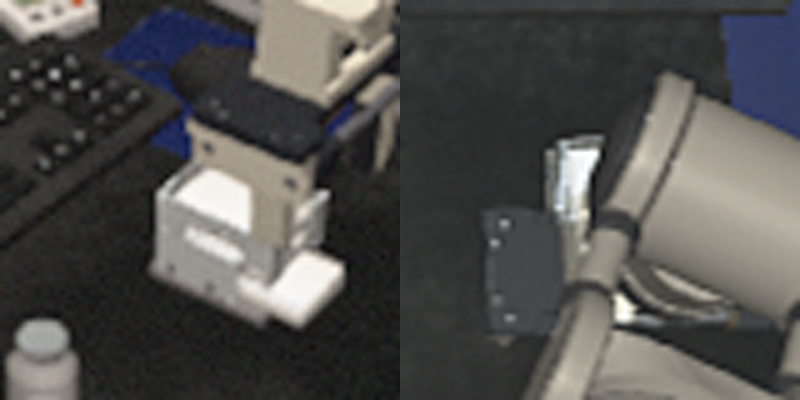

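The crop shows the open fingers straddling the jutting case, just in front of the magazine. Now I'll descend.

Scaled: 0.02 m is 0.0333, 0.013 m is 0.0217.

Request:
nudge_tcp(
  ticks=[
    [0,0,0.0333,0],
    [0,0,0.0333,0],
    [0,0,0.0333,0],
    [0,0,0.0217,0],
    [0,0,0,0],
  ],
)

```text
clock: 3.82
eef_pos: [0.546, -0.1685, 0.0133]
orientation: [-3.141, -0.047, 0.002]
contact_force: [0.2, 0.5, -0.5]
opening: 0.0917
finger_force: 0.0
```

Request:
nudge_tcp(
  ticks=[
    [0,0,0,0],
    [0,0,0,0],
  ],
)

```text
clock: 4.08
eef_pos: [0.5468, -0.1689, 0.0145]
orientation: [3.141, 0.047, 0.002]
contact_force: [0.3, -0.3, 0.2]
opening: 0.092
finger_force: 0.0
```

Request:
nudge_tcp(
  ticks=[
    [0,0,0,0],
    [0,0,0,0],
    [0,0,0,0],
    [0,0,0,0],
    [0,0,0,0],
  ],
  aperture=0.04,
)

```text
clock: 4.7
eef_pos: [0.5463, -0.1687, 0.0137]
orientation: [3.141, 0.047, -0.0]
contact_force: [0.1, 0.9, 0.0]
opening: 0.0512
finger_force: 30.0
```

Request:
nudge_tcp(
  ticks=[
    [0,0,0,0],
    [0,0,0,0],
    [0,0,0,0],
  ],
)

```text
clock: 5.08
eef_pos: [0.5463, -0.1687, 0.0137]
orientation: [3.141, 0.047, -0.0]
contact_force: [-0.2, -0.6, 0.4]
opening: 0.0519
finger_force: 30.0
```

Scaled: -0.007 m is -0.0117, -0.006 m is -0.01.

Request:
nudge_tcp(
  ticks=[
    [-0.01,0,0,0],
    [-0.0117,0,0,0],
    [-0.0117,0,0,0],
    [-0.0117,0,0,0],
    [-0.0117,0,0,0],
  ],
)

```text
clock: 5.7
eef_pos: [0.5118, -0.1697, 0.0138]
orientation: [3.141, 0.047, -0.0]
contact_force: [1.7, 0.1, -0.0]
opening: 0.0517
finger_force: 29.9
```

Request:
nudge_tcp(
  ticks=[
    [-0.0117,0,0,0],
    [-0.0117,0,0,0],
    [-0.0117,0,0,0],
    [-0.0117,0,0,0],
    [-0.0117,0,0,0],
  ],
)

```text
clock: 6.32
eef_pos: [0.4768, -0.1707, 0.0137]
orientation: [3.141, 0.047, -0.0]
contact_force: [0.4, 0.3, -0.5]
opening: 0.0516
finger_force: 30.0
```

Request:
nudge_tcp(
  ticks=[
    [-0.0167,0,0,0],
    [-0.0167,0,0,0],
    [0,0,0,0],
    [0,0,0,0],
    [0,0,0,0],
  ],
)

```text
clock: 6.95
eef_pos: [0.4577, -0.1714, 0.0138]
orientation: [3.141, 0.047, 0.001]
contact_force: [0.0, 0.7, -1.0]
opening: 0.0518
finger_force: 30.0
```

Scaled: -0.04 m is -0.0667, -0.03 m is -0.05.

Request:
nudge_tcp(
  ticks=[
    [0,0,-0.0333,0],
    [0,0,-0.05,0],
    [0,0,-0.05,0],
    [0,0,-0.0667,0],
    [0,0,-0.05,0],
  ],
)

```text
clock: 7.58
eef_pos: [0.4578, -0.1713, 0.1654]
orientation: [3.14, 0.047, 0.002]
contact_force: [0.5, -0.4, -0.8]
opening: 0.0516
finger_force: 30.0
```

Request:
nudge_tcp(
  ticks=[
    [0,0,0,0],
    [0,0,0,0],
    [0,0,0,0],
  ],
)

```text
clock: 7.95
eef_pos: [0.4567, -0.1709, 0.1624]
orientation: [-3.14, -0.047, 0.004]
contact_force: [-0.7, 0.3, -0.7]
opening: 0.052
finger_force: 30.0
```

Run:
```python
from workcell import manip, cam, monitor
import cv2,numpy as np
f=cam.grab_frame("top")["color"][:,:,::-1];s=cam.grab_frame("scene")["color"][:,:,::-1]
cv2.imwrite("pics/top2.png",f);cv2.imwrite("pics/scene2.png",s)
a=cv2.resize(s[90:190,265:365],(400,400),interpolation=2);b=cv2.resize(f[150:250,300:400],(400,400),interpolation=2)
cv2.imwrite("pics/g2.png",np.hstack([a,b]))
```

```text
(no output)
```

View pics/g2.png

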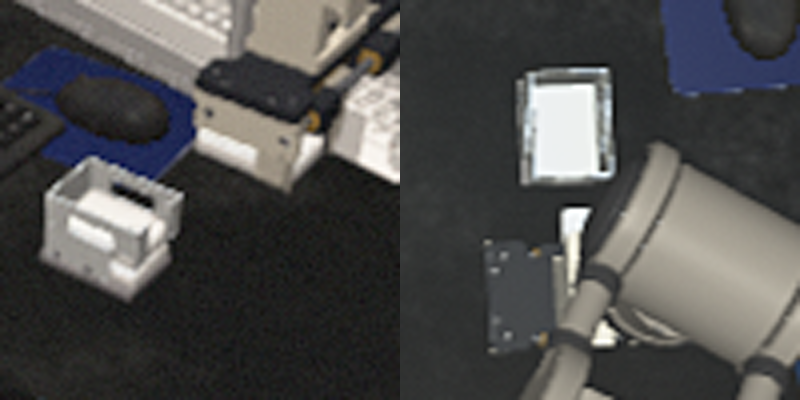

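The case is held and level, and the other two have sunk inside the magazine. Now I'll carry it to the pan.

Scaled: -0.0352 m is -0.0587, 0.0137 m is 0.0228.

Request:
nudge_tcp(
  ticks=[
    [0.0117,-0.0293,0,0],
    [0.0228,-0.0587,0,0],
    [0.0228,-0.0587,0,0],
    [0.0228,-0.0587,0,0],
    [0.0228,-0.0587,0,0],
  ],
)

```text
clock: 8.68
eef_pos: [0.5145, -0.0099, 0.1631]
orientation: [-3.141, -0.047, 0.002]
contact_force: [0.2, -0.8, -0.1]
opening: 0.0517
finger_force: 30.0
```

Request:
nudge_tcp(
  ticks=[
    [0.0228,-0.0587,0,0],
    [0.0228,-0.0587,0,0],
    [0.0228,-0.0587,0,0],
    [0.0228,-0.0587,0,0],
    [0.0228,-0.0587,0,0],
  ],
)

```text
clock: 9.3
eef_pos: [0.5777, 0.168, 0.1628]
orientation: [3.141, 0.047, -0.002]
contact_force: [0.1, -0.1, -1.0]
opening: 0.052
finger_force: 30.0
```

Request:
nudge_tcp(
  ticks=[
    [0.0117,-0.03,0,0],
    [0,0,0,0],
    [0,0,0,0],
    [0,0,0,0],
    [0,0,0,0],
  ],
)

```text
clock: 9.93
eef_pos: [0.5841, 0.1842, 0.1639]
orientation: [3.141, 0.045, 0.0]
contact_force: [-0.2, -0.1, -1.4]
opening: 0.0517
finger_force: 30.0
```

Scaled: 0.025 m is 0.0417, -0.0013 m is -0.0022.

Request:
nudge_tcp(
  ticks=[
    [-0.0013,-0.0022,0.0417,0],
    [0,0,0.0417,0],
    [0,0,0.0333,0],
    [0,0,0.0167,0],
    [0,0,0,0],
  ],
)

```text
clock: 10.55
eef_pos: [0.5831, 0.186, 0.0834]
orientation: [3.141, 0.046, -0.001]
contact_force: [0.0, 0.1, 0.1]
opening: 0.052
finger_force: 30.0
```

Request:
nudge_tcp(
  ticks=[
    [0,0,0,0],
    [0,0,0,0],
    [0,0,0,0],
  ],
)

```text
clock: 10.92
eef_pos: [0.5835, 0.1864, 0.0842]
orientation: [-3.141, -0.047, -0.002]
contact_force: [-0.0, 0.6, -0.0]
opening: 0.0517
finger_force: 30.0
```

Run:
```python
from workcell import manip, cam, monitor
import numpy as np
F=[monitor.get_state()['contact_force'] for _ in range(5)];print(np.mean(F,0))
```

```text
[-0.02430398  0.55691542 -0.02383781]
```

Scaled: 0.002 m is 0.0033, 0.0015 m is 0.0025.

Request:
nudge_tcp(
  ticks=[
    [0,0,0.0033,0],
    [0,0,0.0033,0],
    [0,0,0.0025,0],
    [0,0,0,0],
    [0,0,0,0],
  ],
)

```text
clock: 11.55
eef_pos: [0.5833, 0.1863, 0.0782]
orientation: [3.141, 0.047, 0.0]
contact_force: [0.9, 0.7, -0.3]
opening: 0.0516
finger_force: 30.0
```

Request:
nudge_tcp(
  ticks=[
    [0,0,0.0017,0],
    [0,0,0,0],
    [0,0,0,0],
  ],
)

```text
clock: 11.92
eef_pos: [0.5833, 0.1863, 0.0772]
orientation: [3.141, 0.047, 0.0]
contact_force: [-1.5, 0.3, -0.2]
opening: 0.0519
finger_force: 30.0
```

Request:
nudge_tcp(
  ticks=[
    [0,0,0.0017,0],
    [0,0,0,0],
    [0,0,0,0],
  ],
)

```text
clock: 12.3
eef_pos: [0.5833, 0.1863, 0.0762]
orientation: [3.141, 0.047, -0.0]
contact_force: [-0.2, -0.5, -0.7]
opening: 0.0516
finger_force: 30.0
```

Request:
nudge_tcp(
  ticks=[
    [0,0,0.0017,0],
    [0,0,0,0],
    [0,0,0,0],
  ],
)

```text
clock: 12.68
eef_pos: [0.5834, 0.1864, 0.0753]
orientation: [3.141, 0.047, 0.0]
contact_force: [-0.3, 0.4, 0.1]
opening: 0.0516
finger_force: 30.0
```

Scaled: 0.0006 m is 0.001.

Request:
nudge_tcp(
  ticks=[
    [0,0,0.001,0],
    [0,0,0,0],
    [0,0,0,0],
    [0,0,0,0],
  ],
)

```text
clock: 13.18
eef_pos: [0.5834, 0.1863, 0.0747]
orientation: [-3.141, -0.047, -0.001]
contact_force: [0.1, -0.6, 2.1]
opening: 0.0518
finger_force: 30.0
```

Request:
nudge_tcp(
  ticks=[
    [0,0,0.001,0],
    [0,0,0,0],
    [0,0,0,0],
    [0,0,0,0],
  ],
)

```text
clock: 13.68
eef_pos: [0.5833, 0.1863, 0.0741]
orientation: [3.141, 0.047, 0.0]
contact_force: [1.4, 0.2, 4.7]
opening: 0.0516
finger_force: 30.0
```

Scaled: -0.0005 m is -0.0008, -0.0004 m is -0.0007.

Request:
nudge_tcp(
  ticks=[
    [0,0,-0.0008,0],
    [0,0,-0.0007,0],
    [0,0,0,0],
    [0,0,0,0],
  ],
)

```text
clock: 14.18
eef_pos: [0.5833, 0.1863, 0.0748]
orientation: [3.141, 0.047, 0.0]
contact_force: [0.9, 0.2, 1.7]
opening: 0.0518
finger_force: 29.9
```

Request:
nudge_tcp(
  ticks=[
    [0,0,0,0],
    [0,0,0,0],
    [0,0,0,0],
    [0,0,0,0],
  ],
  aperture=0.075,
)

```text
clock: 14.68
eef_pos: [0.5831, 0.1863, 0.0747]
orientation: [3.141, 0.047, -0.001]
contact_force: [-0.0, 0.3, 0.0]
opening: 0.0747
finger_force: 0.0
```

Request:
nudge_tcp(
  ticks=[
    [0,0,-0.0033,0],
    [0,0,-0.0067,0],
    [0,0,-0.0333,0],
    [0,0,-0.05,0],
    [0,0,-0.05,0],
  ],
  aperture=0.08,
)

```text
clock: 15.3
eef_pos: [0.5832, 0.1863, 0.162]
orientation: [3.141, 0.047, 0.0]
contact_force: [-0.1, 0.1, 0.0]
opening: 0.0803
finger_force: 0.0
```

Scaled: -0.0378 m is -0.063, 0.0228 m is 0.038.

Request:
nudge_tcp(
  ticks=[
    [-0.0315,0.019,0,0],
    [-0.063,0.038,0,0],
    [-0.063,0.038,0,0],
    [0,0,0,0],
    [0,0,0,0],
  ],
  aperture=0,
)

```text
clock: 15.92
eef_pos: [0.4916, 0.1267, 0.1617]
orientation: [-3.141, -0.046, -0.004]
contact_force: [0.6, -0.0, 0.6]
opening: 0.0346
finger_force: 0.0
```

Request:
nudge_tcp(
  ticks=[
    [0,0,0.0667,0],
    [0,0,0.0667,0],
    [0,0,0.025,0],
    [0,0,0,0],
    [0,0,0,0],
  ],
)

```text
clock: 16.55
eef_pos: [0.4918, 0.1268, 0.0671]
orientation: [-3.141, -0.047, -0.004]
contact_force: [-0.1, 0.1, 0.5]
opening: 0.0006
finger_force: 0.0
```

Request:
nudge_tcp(
  ticks=[
    [0,0,0,0],
    [0,0,0,0],
  ],
)

```text
clock: 16.8
eef_pos: [0.491, 0.1266, 0.0667]
orientation: [-3.141, -0.047, -0.003]
contact_force: [-0.5, 0.0, 0.3]
opening: 0.0003
finger_force: 0.0
```

Run:
```python
from workcell import manip, cam, monitor
import cv2,numpy as np
f=cam.grab_frame("top")["color"][:,:,::-1];s=cam.grab_frame("scene")["color"][:,:,::-1]
a=cv2.resize(s[160:270,165:275],(400,400),interpolation=2);b=cv2.resize(f[140:250,180:290],(400,400),interpolation=2)
cv2.imwrite("pics/g3.png",np.hstack([a,b]))
```

```text
(no output)
```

View pics/g3.png

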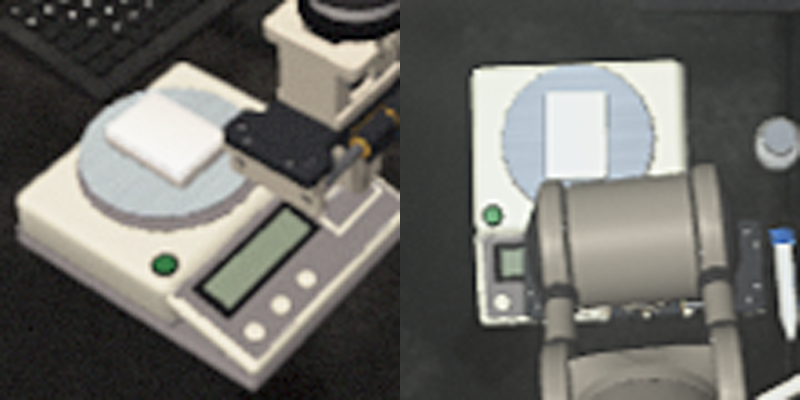

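The crop shows the case lying centred on the pan, with the shut fingers above the tare key. Now I'll approach the key.

Scaled: 0.007 m is 0.0117, 0.004 m is 0.0067.

Request:
nudge_tcp(
  ticks=[
    [0,0,0.0117,0],
    [0,0,0.0067,0],
    [0,0,0,0],
    [0,0,0,0],
  ],
)

```text
clock: 17.4
eef_pos: [0.4905, 0.1265, 0.0548]
orientation: [3.141, 0.047, -0.0]
contact_force: [-0.6, 0.0, 0.8]
opening: 0.0005
finger_force: 0.0
```

Request:
nudge_tcp(
  ticks=[
    [0.001,0,0.0032,0],
    [0.0005,0,0.0017,0],
    [0,0,0,0],
    [0,0,0,0],
  ],
)

```text
clock: 17.9
eef_pos: [0.4914, 0.1266, 0.052]
orientation: [3.141, 0.047, 0.0]
contact_force: [0.3, 0.0, 0.4]
opening: 0.0005
finger_force: 0.0
```

Request:
nudge_tcp(
  ticks=[
    [0.0005,0,0.0017,0],
    [0,0,0,0],
    [0,0,0,0],
  ],
)

```text
clock: 18.27
eef_pos: [0.4917, 0.1265, 0.051]
orientation: [3.141, 0.047, -0.0]
contact_force: [-1.7, 0.1, 0.5]
opening: 0.0004
finger_force: 0.0
```

Scaled: 0.0005 m is 0.0008, 0.0002 m is 0.0003.

Request:
nudge_tcp(
  ticks=[
    [0.0003,0,0.0008,0],
    [0,0,0,0],
    [0,0,0,0],
  ],
)

```text
clock: 18.65
eef_pos: [0.4919, 0.1266, 0.0505]
orientation: [3.141, 0.047, 0.0]
contact_force: [0.7, -0.0, -0.4]
opening: 0.0004
finger_force: 0.0
```

Request:
nudge_tcp(
  ticks=[
    [0.0002,0,0.0008,0],
    [0,0,0,0],
    [0,0,0,0],
  ],
)

```text
clock: 19.02
eef_pos: [0.492, 0.1266, 0.05]
orientation: [3.141, 0.047, -0.0]
contact_force: [-0.8, -0.4, -0.2]
opening: 0.0005
finger_force: 0.0
```

Scaled: 0.0003 m is 0.0005, 0.0001 m is 0.0002.

Request:
nudge_tcp(
  ticks=[
    [0.0002,0,0.0005,0],
    [0,0,0,0],
  ],
)

```text
clock: 19.27
eef_pos: [0.4921, 0.1266, 0.0497]
orientation: [3.141, 0.047, -0.0]
contact_force: [0.1, 0.3, 0.3]
opening: 0.0002
finger_force: 0.0
```

Request:
nudge_tcp(
  ticks=[
    [0.0002,0,0.0005,0],
    [0,0,0,0],
  ],
)

```text
clock: 19.52
eef_pos: [0.4922, 0.1266, 0.0494]
orientation: [3.141, 0.047, -0.0]
contact_force: [-0.3, 0.4, -0.0]
opening: 0.0004
finger_force: 0.1
```

Request:
nudge_tcp(
  ticks=[
    [0.0002,0,0.0005,0],
    [0,0,0,0],
  ],
)

```text
clock: 19.77
eef_pos: [0.4923, 0.1266, 0.0491]
orientation: [3.141, 0.047, 0.0]
contact_force: [-0.6, 0.2, 0.6]
opening: 0.0002
finger_force: 0.6
```

Scaled: 0.0003 m is 0.0005, 0.0001 m is 0.0002.

Request:
nudge_tcp(
  ticks=[
    [0.0002,0,0.0005,0],
    [0,0,0,0],
  ],
)

```text
clock: 20.02
eef_pos: [0.4924, 0.1266, 0.0489]
orientation: [3.141, 0.047, -0.0]
contact_force: [-0.6, 0.4, 2.5]
opening: 0.0003
finger_force: 1.4
```

Request:
nudge_tcp(
  ticks=[
    [0.0002,0,0.0003,0],
    [0,0,0,0],
  ],
)

```text
clock: 20.27
eef_pos: [0.4924, 0.1266, 0.0487]
orientation: [3.141, 0.047, -0.0]
contact_force: [-1.0, -0.7, 4.6]
opening: 0.0001
finger_force: 2.2
```

Scaled: 0.0003 m is 0.0005, 0.0001 m is 0.0002.

Request:
nudge_tcp(
  ticks=[
    [0.0002,0,0.0005,0],
    [0,0,0,0],
  ],
)

```text
clock: 20.52
eef_pos: [0.4925, 0.1266, 0.0485]
orientation: [3.141, 0.047, -0.0]
contact_force: [-2.8, 0.3, 5.6]
opening: 0.0007
finger_force: 3.3
```

Scaled: 0.0003 m is 0.0005, 0.0001 m is 0.0002.

Request:
nudge_tcp(
  ticks=[
    [0.0002,0,0.0005,0],
    [0,0,0,0],
  ],
)

```text
clock: 20.78
eef_pos: [0.4926, 0.1266, 0.0484]
orientation: [3.141, 0.047, -0.0]
contact_force: [-2.9, 0.3, 7.7]
opening: 0.0001
finger_force: 4.2
```

Scaled: 0.0001 m is 0.0002.

Request:
nudge_tcp(
  ticks=[
    [0,0,0.0002,0],
    [0,0,0,0],
    [0,0,0,0],
    [0,0,0,0],
    [0,0,0,0],
  ],
)

```text
clock: 21.4
eef_pos: [0.4926, 0.1266, 0.0483]
orientation: [3.141, 0.047, -0.0]
contact_force: [-3.6, -0.3, 8.2]
opening: 0.0003
finger_force: 4.4
```

Request:
nudge_tcp(
  ticks=[
    [0,0,0,0],
    [0,0,0,0],
    [0,0,0,0],
    [0,0,0,0],
  ],
)

```text
clock: 21.9
eef_pos: [0.4926, 0.1266, 0.0483]
orientation: [3.141, 0.047, -0.0]
contact_force: [-4.2, -0.5, 8.2]
opening: 0.0
finger_force: 4.4
```

Request:
nudge_tcp(
  ticks=[
    [-0.001,0,-0.0033,0],
    [0,0,-0.0167,0],
    [0,0,-0.0667,0],
    [0,0,-0.0833,0],
    [0,0,-0.0833,0],
  ],
)

```text
clock: 22.52
eef_pos: [0.492, 0.1265, 0.2018]
orientation: [3.141, 0.047, 0.0]
contact_force: [0.6, 0.5, 0.2]
opening: 0.0003
finger_force: 0.0
```

Request:
nudge_tcp(
  ticks=[
    [-0.0667,0.0667,0,0],
    [-0.0667,0.0667,0,0],
    [0,0.0667,0,0],
    [0,0.0667,0,0],
    [0,0,0,0],
  ],
)

```text
clock: 23.15
eef_pos: [0.4171, -0.0377, 0.2004]
orientation: [3.141, 0.041, 0.002]
contact_force: [0.0, -0.1, 0.8]
opening: 0.0006
finger_force: 0.0
```

Run:
```python
from workcell import manip, cam, monitor
import cv2,numpy as np
f=cam.grab_frame("top")["color"][:,:,::-1];s=cam.grab_frame("scene")["color"][:,:,::-1]
a=cv2.resize(s[120:270,155:325],(453,400),interpolation=2);b=cv2.resize(f[140:250,190:285],(345,400),interpolation=2)
cv2.imwrite("pics/g4.png",np.hstack([a,b]))
```

```text
(no output)
```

View pics/g4.png

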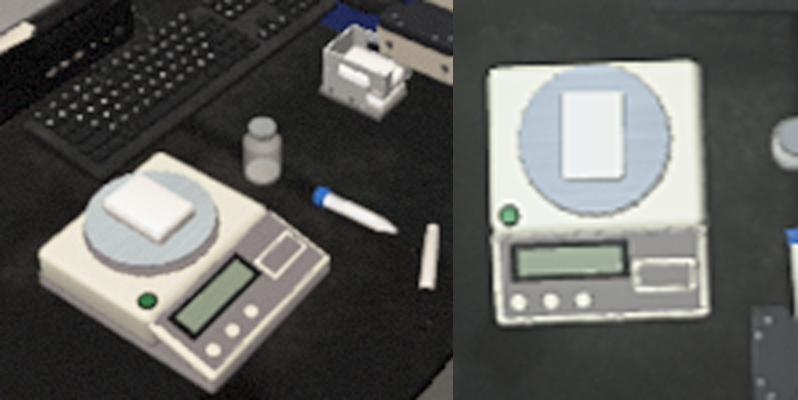

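The final picture shows the case centred on the pan, the bystanders standing in place, two cases inside the magazine and the robot clear of everything. I'll hand in.

Request:
nudge_tcp(
  ticks=[
    [0,0,0,0],
    [0,0,0,0],
  ],
)

```text
clock: 23.5
eef_pos: [0.4169, -0.0349, 0.1999]
orientation: [-3.141, -0.049, 0.0]
contact_force: [0.7, -0.2, -0.5]
opening: 0.0003
finger_force: 0.0
```

```bash
python3 -c "
from workcell import manip, cam, monitor
print(manip.finish_job())"
```

```text
the job is handed in; nothing more can be done
None
```

The lowest case lies centred on the balance pan to within about 1 mm, the tare key was pressed at about 9 N for over a second and released, and the job was handed in at 23.5 s (no verdict was shown).

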